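Stock the turning stand for service

ROBOT

A 6-joint arm with a two-finger parallel gripper is mounted at the origin on a cart in front of the work surface, level with it; the furniture and walls round the work are solid. World frame = base frame: x ahead of the robot, y to its left, z up, the work surface at z = 0. Lengths are in m, angles in degrees, forces in N, time in s.
With the tool pointing down it reaches from about 0.3 to 0.75 m from the base axis. Payload 8.5 kg.
Tool frame: the origin (TCP) lies midway between the tips of the shut fingers; the grasp point (between the pads) lies env.tcp_to_grasp behind it (env.tcp_to_grasp is the distance from the TCP to the grasp point, in m); z points along the fingers, y is the line along which they close (so a half turn about z gives the same grasp; the last joint's range is limited). The gripper opens to 85 mm and grips with 20 to 120 N. Pads are 22 mm wide; open, the fingers measure 114 mm over their backs; the gripper's body (76 mm by 85 mm) begins 54 mm behind the grasp point. The pads swing forward as they close: fully open they stand 13 mm farther back than shut.
Start: joints at [61.117, 21.807, 74.336, -0, 83.858, -12.336], TCP at [0.157, 0.527, 0.231] pointing down, gripper open.
Joint ranges: [-178.18, 178.18], [-50.72, 133.34], [12.68, 142.11], [-81.47, 261.47], [9.98, 163.14], [-165.26, 165.26]. Speed limits (degrees/s): [136.94, 136.94, 180, 180, 180, 180].

INTERFACE

Orientations are given as a 3x3 rotation matrix whose columns are the frame's x, y, z axes.
In Python, from rig import observe, optics, job, env gives the robot as it stands. The module is installed in compiled form; this text tells all that it offers.
- The arm moves only by the shell command python3 -m jog 'ROWS' [FORCE]. ROWS is JSON, a list of rows, each a list of 7 numbers: the turn, a rotation vector about the tool's x, y, z in rad, then the shift along the tool's x, y, z in m, then the opening in per cent of the stroke, from 0 (shut) to 100 (fully open). A call has 1 to 10 rows; each row shifts and turns the commanded pose from where the row before left it, along the tool's axes as they then stand; what a row does not reach is not made up. A row lasts 1/8 s, in which the tool goes at most 62.5 mm and 10.7 degrees, less where a joint would pass 70% of its speed; a pose out of reach is approached as far as the arm can. A call is refused whole if a number of a shift passes 0.0625 or a number of a turn 0.188, either way. A call with a gripper value outside its range is refused whole. The fingers move at their own pace and stop on an object; FORCE is the grip in N (left out, the last holds). Time passes only in rows, so rows that do not move let the fingers close. It gives the time, the measured TCP pose, the force, the opening and the grip force at its end, in the units of the state.
- observe(): the state, without advancing time (a new reading comes with each control period).
- optics.get_image(name): name is "scene" or "top"; returns a dict with "pixels" (400x640x3 uint8, red, green, blue), "mtx" (3x3 intrinsics, pixels), "rvec" (rotation vector, rad) and "tvec" (3), from world to camera coordinates, as OpenCV has them. Camera axes: x right, y down, z forward; pixel columns grow to the right and rows downward; lengths in m; the calibration is good to about 2 mm. A picture is of the moment at which its call begins. There is no depth.
- job.close_job(): hands the job in; it is judged then, once.
The state is a dict: "time_s": time; "q": joint angles; "qvel": joint speeds; "joint_efforts": joint torques, N m; "position": TCP position; "tool_rot": TCP orientation; "ft_force": force on the tool from outside, world axes, zero at the start; "wrist_torque": the same for the moment, N m; "grip_width": finger opening in m; "gripper_force": force on a finger pad.
Only numpy, scipy, OpenCV 4.12 (cv2) and the standard library are available. Lean on these libraries where they do the work, as an engineer would, in place of code of your own. Each camera call takes 0.05 s, during which the arm holds its last target. There are 200 camera calls.

TASK

Get the turning stand ready for service: push the plate round by its rim posts until the red bay squarely faces the green front pointer and stand every gold-capped spice jar that is there upright in the red bay. Then push the plate round until the blue bay faces the pointer and count exactly two of the three green-labelled tins upright into the blue bay, leaving the third one in the crate. Last, push the plate round again so that the loaded red bay squarely faces the pointer, and leave the timer, the tape and the blue tin where they are.

Things in the scene. Friction and masses are not known exactly. Their poses are not given: they have to be found in the camera images.
- carousel (a joint): angle of the turning plate on its stand (rad, anticlockwise from above positive, 0 = red mark at the front pointer; turns without end, starts anywhere between 0.8 and 5.4). It turns with a damped, light friction (1 to 2 N at the rim) and stays where it is left; slim jars standing on it can tip if it is jolted, so push it slowly (about 0.06 m/s).
- yellow_mark (a point): middle of the yellow strip on the rim of the plate, 126 mm from the axis. The plate is a pale wooden disc, 276 mm across, 13 mm thick, its top 165 mm above the work surface, split into three equal 120-degree bays by 36 mm high, 4 mm thick radial walls; seen from above the bays run anticlockwise red, yellow, blue. A steel hub knob, 28 mm across and 46 mm high, stands at its centre; a clear band, 36 mm high, 226 mm across, rings the bays inside the rim posts.
- hub (a point): centre of the plate's top surface, on the turning axis, 165 mm above the work surface. The stand below is fixed (foot 110 mm across) and stands between a deep cream-white tub (135 mm high) and the wall; the plate's far side is close to the wall.
- front_mark (a point): point on the fixed stand's frame, level with the plate's top, 126 mm from the axis in the direction of the green pointer that sticks out from under the plate's edge: that direction is the front
- red_mark (a point): middle of the red strip on the plate's rim, at the middle of the red bay, 126 mm from the axis
- blue_mark (a point): middle of the blue strip on the plate's rim, at the middle of the blue bay, 126 mm from the axis
- red_bay (a point): floor of the red bay, on its middle line, 80 mm from the axis; three jars fit side by side 78 mm from the axis, 37 degrees apart
- blue_bay (a point): floor of the blue bay, on its middle line, 80 mm from the axis; two tins fit 75 mm from the axis, 29 degrees either side of the middle line
- post_ry (a point): top of the dark steel finger post, 16 mm thick and 66 mm high, that stands on the rim outside the clear band, at the wall between the red and yellow bays, 128 mm from the axis; pushing it sideways turns the plate
- post_yb (a point): top of the like post between the yellow and blue bays
- post_br (a point): top of the like post between the blue and red bays
- crate: open grey crate, 144 x 284 x 40 mm, walls 4 mm, floor 4 mm thick, fixed on the work surface; origin under its centre, y along its length. The jars and tins stand in it in two rows of up to three along y, about 70 mm apart in x and 90 mm in y: grip them near their tops, above the crate's walls. Its y axis runs along the table and the wall, its x axis points to the wall's side. The end of a white tub (125 mm high) stands 10 to 30 mm beyond its +x side.
- jar_1: spice jar with a gold cap, 42 mm thick and 96 mm high, about 0.11 kg, standing in the crate; origin at the centre of its underside, z up
- jar_2: spice jar with a gold cap, 42 mm thick and 96 mm high, about 0.11 kg, standing in the crate; origin at the centre of its underside, z up (one to three such jars are there; None = absent)
- jar_3: spice jar with a gold cap, 42 mm thick and 96 mm high, about 0.11 kg, standing in the crate; origin at the centre of its underside, z up (one to three such jars are there; None = absent)
- can_1: small food tin with a green and white label and bare metal top, 58 mm thick and 72 mm high, about 0.18 kg; standing in the crate; origin at the centre of its underside, z up
- can_2: small food tin with a green and white label and bare metal top, 58 mm thick and 72 mm high, about 0.18 kg; standing in the crate; origin at the centre of its underside, z up
- can_3: small food tin with a green and white label and bare metal top, 58 mm thick and 72 mm high, about 0.18 kg; standing in the crate; origin at the centre of its underside, z up
- timer: bystander: white kitchen timer with red knob, 57 mm across, 36 mm high, on the work surface
- tape_2: bystander: roll of tan tape, 92 mm across, 48 mm high, on the work surface
- tin_3: bystander: blue tin, 57 mm across, 72 mm high, on the work surface

How it is judged:
By the outcome, as a careful person would: the job done as asked, in the order asked, and still so for the second after the job is handed in, with the robot touching nothing.
Of jar_1, jar_2, jar_3 only 1 to 3 are there at a start; the rules pass over those that are not, and their reading is None.
At some moment in a run one of can_1, can_2, can_3 may be knocked a few centimetres aside while the robot is not near it.
It also fails if it takes over 210 s, if anything falls off the work surface, if the arm or the gripper's body presses on something with over 40 N, if the wrist force passes 120 N, or if a joint passes its speed limit or range.

## Working session

There is one attempt and no reset: what is moved stays moved. The work goes in short steps, Python scripts to look and compute and a shell command to move; the robot and the scene stay as the last step left them, time stands still between calls to the robot, and variables do not carry over. Pictures are saved under pics/ and viewed, at most 14 in all, crops included, and the job is handed in when it is done.

```bash
mkdir -p pics; ls; python3 - <<'E'
from rig import observe, optics, env
import cv2,numpy as np
s=observe(); print({k:np.round(v,3).tolist() for k,v in s.items()}); print(env.tcp_to_grasp)
for n in("scene","top"):
    d=optics.get_image(n); cv2.imwrite(f"pics/{n}0.png",d["pixels"][:,:,::-1]); R=cv2.Rodrigues(d["rvec"])[0]
    print(n,d["mtx"].tolist(),"cam",(-R.T@np.ravel(d["tvec"])).round(3)," fwd",R[2].round(3),"right",R[0].round(3))
E
```

```text
pics
{'time_s': 0.0, 'q': [61.118, 21.841, 74.386, -0.0, 83.857, -12.336], 'qvel': [-0.002, -0.058, -0.04, 0.025, 0.049, -0.007], 'joint_efforts': [-0.001, -44.847, -23.128, -0.0, 0.005, -0.0], 'position': [0.156, 0.527, 0.231], 'tool_rot': [[-0.959, 0.285, -0.001], [0.285, 0.959, -0.001], [0.0, -0.001, -1.0]], 'ft_force': [0.024, -0.374, -0.232], 'wrist_torque': [0.014, 0.012, 0.004], 'gripper_force': 0.0, 'grip_width': 0.085}
0.0187
scene [[368.7783480516789, 0.0, 323.4430899555836], [0.0, 368.7783480516789, 199.22826174118725], [0.0, 0.0, 1.0]] cam [-0.066 -0.507  0.755]  fwd [ 0.586  0.572 -0.574] right [ 0.709 -0.705  0.02 ]
top [[409.07531304330433, 0.0, 313.4177052079309], [0.0, 409.07531304330433, 203.81100755170831], [0.0, 0.0, 1.0]] cam [0.344 0.074 1.472]  fwd [ 0.137  0.008 -0.99 ] right [ 0.002 -1.    -0.008]
```

View pics/scene0.png

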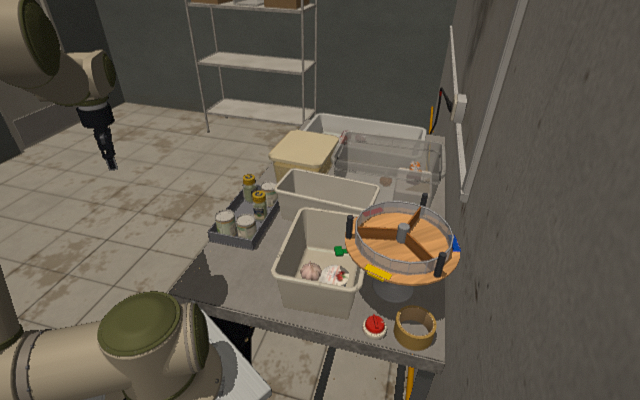

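View pics/top0.png

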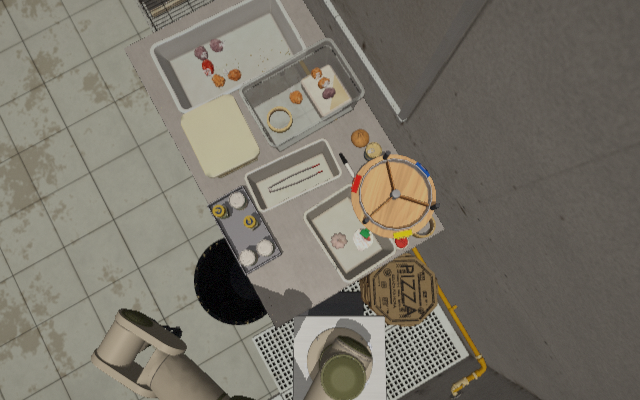

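```bash
python3 - <<'E'
import cv2,numpy as np
t=cv2.imread("pics/top0.png"); s=cv2.imread("pics/scene0.png")
a=cv2.resize(t[140:290,200:450],None,fx=3.2,fy=3.2,interpolation=cv2.INTER_CUBIC)
b=cv2.resize(s[160:350,200:470],None,fx=2.9,fy=2.9,interpolation=cv2.INTER_CUBIC)
cv2.imwrite("pics/a.png",a);cv2.imwrite("pics/b.png",b)
E
cat > h.py <<'E'
import cv2,numpy as np
from rig import observe, optics, env
class V:
    def __init__(s,name):
        d=optics.get_image(name); s.im=d["pixels"]; s.K=np.array(d["mtx"]); s.rv=np.array(d["rvec"],float); s.tv=np.array(d["tvec"],float).ravel()
        s.R=cv2.Rodrigues(s.rv)[0]; s.c=-s.R.T@s.tv; s.hsv=cv2.cvtColor(s.im,cv2.COLOR_RGB2HSV)
    def ray(s,uv,z):   # pixels -> points on plane z
        uv=np.atleast_2d(np.array(uv,float)); d=(np.c_[uv,np.ones(len(uv))]@np.linalg.inv(s.K).T)@s.R
        return s.c+d*((z-s.c[2])/d[:,2])[:,None]
    def px(s,p): return cv2.projectPoints(np.atleast_2d(np.array(p,float)),s.rv,s.tv,s.K,None)[0].reshape(-1,2)
    def mask(s,lo,hi): return cv2.inRange(s.hsv,np.array(lo),np.array(hi))
    def blobs(s,m,amin=6):
        n,l,st,c=cv2.connectedComponentsWithStats(m)
        return [(c[i].round(1).tolist(),int(st[i,4]),l==i) for i in range(1,n) if st[i,4]>=amin]
E
```

```text
(no output)
```

View pics/a.png

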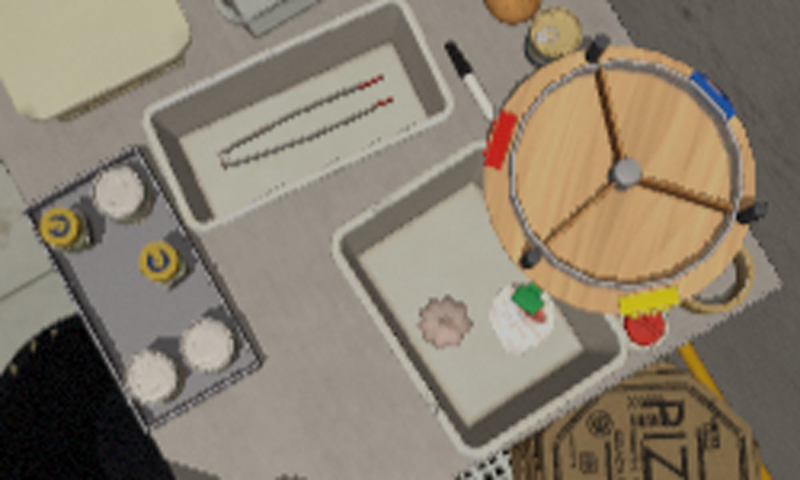

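View pics/b.png

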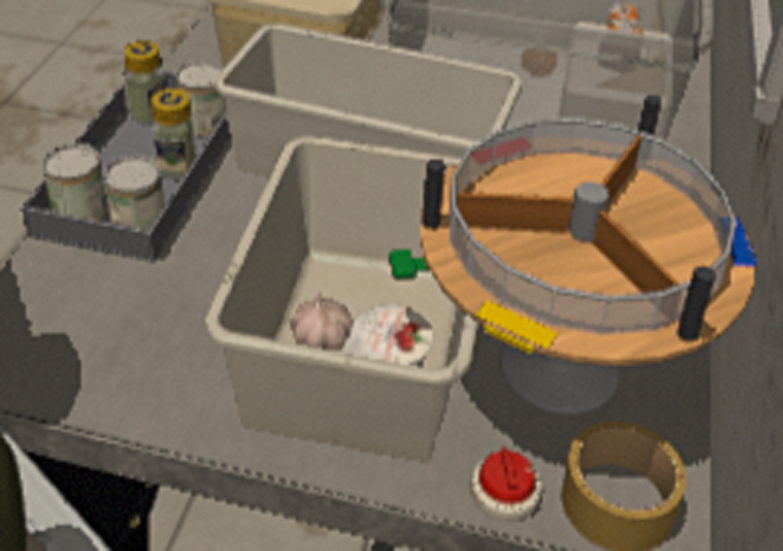

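```bash
cat > meas.py <<'E'
from h import *
def marks(v,z=0.165):
    out={}
    for n,ms in dict(red=[((0,150,90),(6,255,255)),((174,150,90),(180,255,255))],yellow=[((24,180,120),(32,255,255))],blue=[((105,150,80),(125,255,255))],green=[((55,150,50),(80,255,255))]).items():
        m=sum(v.mask(*q)//255 for q in ms).astype(np.uint8)*255
        out[n]=[(c,a,v.ray(c,z)[0].round(4)[:2].tolist()) for c,a,_ in v.blobs(m,8)]
    return out
E
python3 - <<'E'
from meas import *
for n in("top","scene"):
    v=V(n); print(n)
    for k,b in marks(v).items(): print(k,b)
    if n=="top":
        for nm,c,z in (("knob",(395.6,194.4),.211),("postry",(366,221),.231),("postyb",(435,206),.231),("postbr",(387,155),.231)): print(nm,v.ray(c,z))
        # gold caps / white lids
        g=v.mask((18,110,80),(32,255,255)); g[:, 300:]=0; g[:190]=0
        for c,a,_ in v.blobs(g,15): print("gold",c,a,v.ray(c,.096)[0])
        for nm,c in (("c1",(237,200.5)),("c2",(248,257.5)),("c3",(265,247.5))): print(nm,v.ray(c,.072)[0], v.im[int(c[1]),int(c[0])])
        for nm,c in (("crateBL",(209.5,206)),("crateTL",(243,187)),("crateBR",(247,272)),("crateTR",(281,253))): print(nm,v.ray(c,.04)[0])
E
```

```text
top
red [([207.4, 65.0], 81, [1.0007, 0.4452]), ([355.8, 183.4], 103, [0.5925, -0.0528]), ([400.8, 242.5], 85, [0.4016, -0.1934])]
yellow [([402.0, 233.7], 93, [0.4296, -0.1979])]
blue [([423.1, 169.5], 42, [0.6386, -0.2724])]
green [([364.5, 232.8], 47, [0.4323, -0.0785])]
knob [[ 0.54897548 -0.17185379  0.211     ]]
postry [[ 0.46371343 -0.07593554  0.231     ]]
postyb [[ 0.50992545 -0.28715341  0.231     ]]
postbr [[ 0.66981785 -0.1444357   0.231     ]]
gold [218.1, 210.7] 101 [0.51124631 0.40869841 0.096     ]
gold [249.6, 221.3] 92 [0.47525876 0.30080473 0.096     ]
c1 [0.54981087 0.35014648 0.072     ] [183 175 164]
c2 [0.3541026  0.30731802 0.072     ] [192 185 174]
c3 [0.38799626 0.25011823 0.072     ] [190 183 173]
crateBL [0.53476931 0.4533658  0.04      ]
crateTL [0.6030921  0.33640442 0.04      ]
crateBR [0.30460109 0.31492059 0.04      ]
crateTR [0.37005714 0.1980867  0.04      ]
scene
red [([339.6, 275.6], 29, [0.3592, -0.1462]), ([374.4, 324.0], 261, [0.3169, -0.2757])]
yellow [([377.6, 271.4], 152, [0.4284, -0.1953]), ([375.1, 276.6], 36, [0.4124, -0.2011])]
blue [([455.3, 244.7], 70, [0.6325, -0.2702])]
green [([339.5, 250.5], 73, [0.4165, -0.0922])]
```

```bash
cat > plan.py <<'E'
# usage: plan.py x y z yaw_of_tool_y_deg : shift (tool axes, before turning) and turn about tool z
import sys; from h import *
s=observe(); R=np.array(s["tool_rot"]); p=np.array(s["position"]); a=list(map(float,sys.argv[1:]))
yaw=np.degrees(np.arctan2(R[1,1],R[0,1])); d=R.T@(np.array(a[:3])-p)
print("t %.1f pos %s yaw %.1f q1 %.0f q6 %.0f f %s w %.3f"%(s["time_s"],p.round(4),yaw,s["q"][0],s["q"][5],np.round(s["ft_force"],1),s["grip_width"]))
print("tilt",R[:2,2].round(3))
n=max(1,int(np.ceil(np.linalg.norm(d)/.055))); print("shift",d.round(4),"rows",n,"each",(d/n).round(4))
if len(a)>3:
    t=-np.radians(a[3]-yaw); t2=(t+np.pi)%(2*np.pi)-np.pi; print("turn z %.3f (same gripper-half: %.3f, %.3f)"%(t2,(t2+2*np.pi)%(2*np.pi)-np.pi if 0 else t2-np.pi,t2+np.pi))
E
python3 plan.py 0.678 -0.146 0.30 -78.3
```

```text
t 0.2 pos [0.1566 0.5271 0.231 ] yaw 73.5 q1 61 q6 -12 f [ 0.1 -0.5 -0.2] w 0.086
tilt [-0.    -0.001]
shift [-0.6915 -0.4967 -0.0688] rows 16 each [-0.0432 -0.031  -0.0043]
turn z 2.649 (same gripper-half: -0.493, 5.790)
```

```bash
python3 -m jog '[[0,0,0,-0.0432,-0.031,-0.0043,40],[0,0,0,-0.0432,-0.031,-0.0043,40],[0,0,0,-0.0432,-0.031,-0.0043,40],[0,0,0,-0.0432,-0.031,-0.0043,40],[0,0,0,-0.0432,-0.031,-0.0043,40],[0,0,0,-0.0432,-0.031,-0.0043,40],[0,0,0,-0.0432,-0.031,-0.0043,40],[0,0,0,-0.0432,-0.031,-0.0043,40]]' 30
python3 -m jog '[[0,0,0,-0.0432,-0.031,-0.0043,40],[0,0,0,-0.0432,-0.031,-0.0043,40],[0,0,0,-0.0432,-0.031,-0.0043,40],[0,0,0,-0.0432,-0.031,-0.0043,40],[0,0,0,-0.0432,-0.031,-0.0043,40],[0,0,0,-0.0432,-0.031,-0.0043,40],[0,0,0,-0.0432,-0.031,-0.0043,40],[0,0,0,-0.0432,-0.031,-0.0043,40]]' | tail -1
python3 -m jog '[[0,0,0.18,0,0,0,40],[0,0,0.18,0,0,0,40],[0,0,0.18,0,0,0,40],[0,0,0.18,0,0,0,40],[0,0,0.18,0,0,0,40],[0,0,0.18,0,0,0,40],[0,0,0.18,0,0,0,40],[0,0,0.18,0,0,0,40]]' | tail -1
python3 -m jog '[[0,0,0.18,0,0,0,40],[0,0,0.18,0,0,0,40],[0,0,0.18,0,0,0,40],[0,0,0.18,0,0,0,40],[0,0,0.18,0,0,0,40],[0,0,0.18,0,0,0,40],[0,0,0.13,0,0,0,40],[0,0,0,0,0,0,40]]' | tail -1
python3 plan.py 0.678 -0.146 0.205 -78.3
```

```text
time_s: 1.2
position: [0.418, 0.1895, 0.2659]
tool_rot: [[-0.959, 0.285, 0.0], [0.285, 0.959, 0.0], [-0.0, 0.0, -1.0]]
ft_force: [0.9, 1.0, -0.2]
grip_width: 0.0342
gripper_force: 0.0
gripper_force: 0.0
gripper_force: 0.0
gripper_force: 0.0
t 4.2 pos [ 0.6779 -0.1451  0.2998] yaw -78.3 q1 -22 q6 56 f [0.4 0.1 0.1] w 0.034
tilt [-0.001  0.   ]
shift [-0.0001  0.0009  0.0948] rows 2 each [-0.      0.0005  0.0474]
turn z -0.000 (same gripper-half: -3.142, 3.141)
```

```bash
python3 -m jog '[[0,0,0,0,0,0.024,40],[0,0,0,0,0,0.024,40],[0,0,0,0,0,0.024,40],[0,0,0,0,0,0.023,40],[0,0,0,0,0,0,40]]' | sed -n 2,4p
python3 -m jog '[[0,0,-0.0586,-0.0002,-0.0075,0,40],[0,0,-0.0586,-0.0002,-0.0075,0,40],[0,0,-0.0586,-0.0002,-0.0075,0,40],[0,0,-0.0586,-0.0002,-0.0075,0,40],[0,0,-0.0586,-0.0002,-0.0075,0,40]]'| sed -n 2,4p
cat > fit.py <<'E'
from h import *
s=observe(); p=np.array(s["position"]); R=np.array(s["tool_rot"]); d=p[:2]-[.553,-.172]
print("t",s["time_s"],"z",p[2],"r %.4f ang %.1f yaw %.1f"%(np.hypot(*d),np.degrees(np.arctan2(d[1],d[0])),np.degrees(np.arctan2(R[1,1],R[0,1]))),"f",np.round(s["ft_force"],1),"w",s["grip_width"],"q6",s["q"][5])
E
python3 fit.py
```

```text
position: [0.6773, -0.1449, 0.2033]
tool_rot: [[0.979, 0.204, -0.004], [0.204, -0.979, 0.001], [-0.003, -0.002, -1.0]]
ft_force: [0.1, 0.0, 0.5]
position: [0.6658, -0.1101, 0.2065]
tool_rot: [[0.878, 0.479, 0.002], [0.479, -0.878, -0.001], [0.002, 0.002, -1.0]]
ft_force: [1.7, -2.0, -1.2]
t 5.45 z 0.20650139792007371 r 0.1286 ang 28.8 yaw -61.4 f [ 1.7 -2.  -1.2] w 0.033922730073836935 q6 41.97241298384418
```

```bash
python3 -m jog '[[0,0,-0.0586,-0.0002,-0.0075,0,40],[0,0,-0.0586,-0.0002,-0.0075,0,40],[0,0,-0.0586,-0.0002,-0.0075,0,40],[0,0,-0.0586,-0.0002,-0.0075,0,40],[0,0,-0.0586,-0.0002,-0.0075,0,40],[0,0,-0.0586,-0.0002,-0.0075,0,40],[0,0,-0.0586,-0.0002,-0.0075,0,40],[0,0,-0.0586,-0.0002,-0.0075,0,40]]'| sed -n 2,4p
python3 -m jog '[[0,0,-0.0586,-0.0002,-0.0075,0,40],[0,0,-0.0586,-0.0002,-0.0075,0,40],[0,0,-0.0586,-0.0002,-0.0075,0,40],[0,0,-0.0586,-0.0002,-0.0075,0,40],[0,0,-0.0586,-0.0002,-0.0075,0,40],[0,0,-0.0586,-0.0002,-0.0075,0,40],[0,0,-0.0586,-0.0002,-0.0075,0,40],[0,0,0,0,0,0,40]]'| sed -n 2,4p
python3 fit.py
cat >> meas.py <<'E'
HUB=np.array([.553,-.172]); PTR=np.array([.4335,-.081])
def ang(p): d=np.array(p[:2])-HUB; return np.degrees(np.arctan2(d[1],d[0])),np.hypot(*d)
def report():
    for n in("top","scene"):
        v=V(n)
        for k,b in marks(v).items():
            z=.147 if k=="green" else .165
            for c,a,_ in b:
                t,r=ang(v.ray(c,z)[0])
                if .11<r<.17: print(n,k,"px",c,"area",a,"ang %.1f r %.3f"%(t,r))
E
python3 -c "
from meas import *
report()"
```

```text
position: [0.6263, -0.0655, 0.2067]
tool_rot: [[0.567, 0.824, 0.003], [0.824, -0.567, -0.001], [0.001, 0.003, -1.0]]
ft_force: [1.1, 0.1, -0.3]
position: [0.5779, -0.0451, 0.2065]
tool_rot: [[0.194, 0.981, 0.002], [0.981, -0.194, -0.001], [-0.0, 0.002, -1.0]]
ft_force: [0.6, 0.2, 0.1]
t 7.45 z 0.20645548700733587 r 0.1294 ang 78.9 yaw -11.2 f [0.6 0.2 0.1] w 0.03408006520471808 q6 -4.969298166778907
top red px [372.0, 227.2] area 9 ang 146.0 r 0.124
top red px [400.8, 242.2] area 93 ang -171.9 r 0.152
top yellow px [432.0, 206.7] area 75 ang -106.3 r 0.130
scene red px [348.8, 238.9] area 121 ang 134.4 r 0.129
scene yellow px [437.4, 274.1] area 157 ang -107.0 r 0.124
scene yellow px [441.3, 279.0] area 26 ang -108.0 r 0.139
scene green px [339.5, 250.8] area 77 ang 143.2 r 0.153
```

```bash
python3 -m jog '[[0,0,-0.052,-0.0002,-0.0066,0,40],[0,0,-0.052,-0.0002,-0.0066,0,40],[0,0,-0.052,-0.0002,-0.0066,0,40],[0,0,0,0,0,0,40],[0,0,0,0,0,0,40]]'| sed -n 2,4p
python3 fit.py
python3 -m jog '[[0,0,0,0,0.006,-0.02,45],[0,0,0,0,0,-0.05,50],[0,0,0,0,0,-0.05,80],[0,0,0,0,0.05,0,90],[0,0,0,0,0.05,0,90],[0,0,0,0,0.05,0,90],[0,0,0,0,0.05,0,90],[0,0,0,0,0.02,0,90],[0,0,0,0,0,0,90]]'| sed -n 2,4p
python3 -c "
from meas import *
report()"; python3 fit.py
```

```text
position: [0.5584, -0.0429, 0.2052]
tool_rot: [[0.041, 0.999, 0.0], [0.999, -0.041, -0.0], [-0.0, 0.0, -1.0]]
ft_force: [0.9, 0.7, 0.1]
t 8.175 z 0.20520110344399076 r 0.1292 ang 87.6 yaw -2.4 f [0.9 0.7 0.1] w 0.03462940853650718 q6 -14.140067408490676
position: [0.766, -0.0507, 0.3149]
tool_rot: [[0.04, 0.999, 0.014], [0.999, -0.04, -0.001], [-0.001, 0.014, -1.0]]
ft_force: [-0.0, 0.3, 0.3]
top red px [374.5, 229.5] area 42 ang 150.9 r 0.126
top red px [400.8, 242.2] area 93 ang -171.9 r 0.152
top yellow px [433.2, 200.6] area 70 ang -97.4 r 0.130
top blue px [379.7, 159.0] area 44 ang 18.4 r 0.127
scene red px [349.6, 244.3] area 129 ang 143.0 r 0.129
scene yellow px [443.5, 270.6] area 149 ang -98.0 r 0.124
scene yellow px [450.0, 273.3] area 9 ang -95.9 r 0.138
scene green px [339.1, 250.5] area 76 ang 142.8 r 0.154
t 9.4 z 0.3175801698044346 r 0.2445 ang 29.8 yaw -2.3 f [-0.2 -0.7  1. ] w 0.07668642314109808 q6 -10.265113596455492
```

```bash
python3 plan.py 0.476 0.302 0.20 31
```

```text
t 9.4 pos [ 0.7652 -0.0505  0.3176] yaw -2.3 q1 -13 q6 -10 f [-0.2 -0.7  1. ] w 0.077
tilt [ 0.017 -0.002]
shift [ 0.3408 -0.3051  0.112 ] rows 9 each [ 0.0379 -0.0339  0.0124]
turn z -0.581 (same gripper-half: -3.723, 2.560)
```

```bash
python3 -m jog '[[0,0,0,0.034,-0.03,0.0,90],[0,0,0,0.034,-0.03,0.0,90],[0,0,0,0.034,-0.03,0.0,90],[0,0,0,0.034,-0.03,0.0,90],[0,0,0,0.034,-0.03,0.02,90],[0,0,0,0.034,-0.03,0.02,90],[0,0,0,0.034,-0.03,0.02,90],[0,0,0,0.034,-0.03,0.02,90],[0,0,0,0.034,-0.03,0.02,90],[0,0,0,0.034,-0.035,0.01,90]]'| sed -n 2,4p
python3 -m jog '[[0,0,-0.15,0,0,0,90],[0,0,-0.15,0,0,0,90],[0,0,-0.15,0,0,0,90],[0,0,-0.131,0,0,0,90],[0,0,0,0,0,0,90],[0,0,0,0,0,0,90]]'| sed -n 2,4p
python3 plan.py 0.476 0.302 0.055 31
python3 - <<'E'
from meas import *
v=V("top"); g=v.mask((18,110,80),(32,255,255)); g[:,300:]=0; g[:190]=0
for c,a,_ in v.blobs(g,10): print("gold",c,a,v.ray(c,.096)[0])
cv2.imwrite("pics/t1.png",cv2.resize(v.im[140:290,190:450,::-1],None,fx=3,fy=3))
E
```

```text
position: [0.4763, 0.3026, 0.2035]
tool_rot: [[0.041, 0.999, 0.02], [0.999, -0.041, 0.002], [0.003, 0.02, -1.0]]
ft_force: [0.4, -0.5, -0.2]
position: [0.4765, 0.3014, 0.2024]
tool_rot: [[-0.513, 0.858, 0.016], [0.859, 0.513, 0.001], [-0.008, 0.014, -1.0]]
ft_force: [-0.7, 0.2, 0.1]
t 11.4 pos [0.4765 0.3014 0.2024] yaw 30.8 q1 20 q6 -10 f [-0.7  0.2  0.1] w 0.077
tilt [0.016 0.001]
shift [ 0.0019 -0.0022  0.1473] rows 3 each [ 0.0006 -0.0007  0.0491]
turn z -0.003 (same gripper-half: -3.144, 3.139)
```

View pics/t1.png

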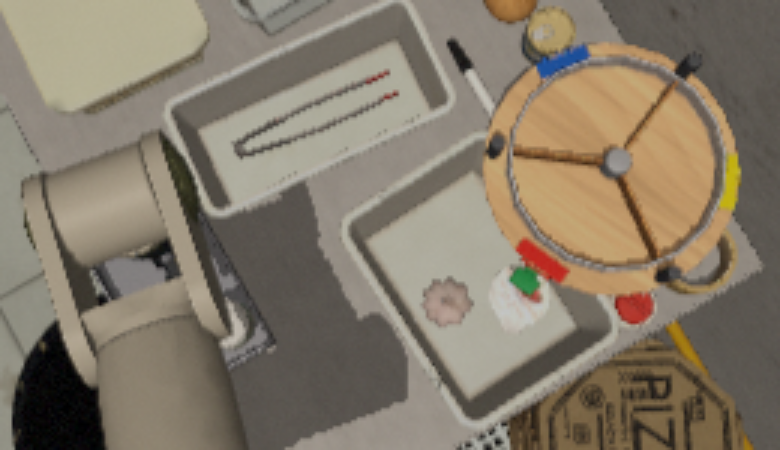

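```bash
python3 -m jog '[[0.014,0.008,0,0,0,0,90],[0,0,0,0,0,0.04,90],[0,0,0,0,0,0.04,90],[0,0,0,0,0,0.04,90],[0,0,0,0,0,0.027,90],[0,0,0,0,0,0,90]]' 40| sed -n 2,4p
python3 -m jog '[[0,0,0,0,0,0,20],[0,0,0,0,0,0,20],[0,0,0,0,0,0,20],[0,0,0,0,0,0,20],[0,0,0,0,0,-0.02,20],[0,0,0,0,0,-0.05,20],[0,0,0,0,0,-0.05,20],[0,0,0,0,0,-0.06,20],[0,0,0,0,0,-0.05,20]]' 40
python3 plan.py 0.523 -0.100 0.29 22.7
```

```text
position: [0.4746, 0.3007, 0.0521]
tool_rot: [[-0.514, 0.858, -0.008], [0.858, 0.514, -0.002], [0.002, -0.008, -1.0]]
ft_force: [0.2, -0.6, 0.4]
time_s: 13.32
position: [0.4758, 0.3012, 0.2867]
tool_rot: [[-0.515, 0.857, -0.002], [0.857, 0.515, -0.0], [0.001, -0.002, -1.0]]
ft_force: [0.5, 0.4, -1.0]
grip_width: 0.0412
gripper_force: 40.1
t 13.3 pos [0.4758 0.3012 0.2867] yaw 31.0 q1 20 q6 -11 f [ 0.5  0.4 -1. ] w 0.041
tilt [-0.002 -0.   ]
shift [-0.3682 -0.1662 -0.0032] rows 8 each [-0.046  -0.0208 -0.0004]
turn z 0.145 (same gripper-half: -2.997, 3.286)
```

```bash
python3 -m jog '[[0,0,0,-0.046,-0.0208,-0.001,20],[0,0,0,-0.046,-0.0208,-0.001,20],[0,0,0,-0.046,-0.0208,-0.001,20],[0,0,0,-0.046,-0.0208,-0.001,20],[0,0,0,-0.046,-0.0208,0,20],[0,0,0,-0.046,-0.0208,0,20],[0,0,0,-0.046,-0.0208,0,20],[0,0,0,-0.046,-0.0208,0,20],[0,0,0.145,0,0,0,20],[0,0,0,0,0,0,20]]' | sed -n 2,4p
python3 plan.py 0.523 -0.100 0.222 22.7
```

```text
position: [0.5229, -0.1001, 0.2882]
tool_rot: [[-0.386, 0.923, -0.003], [0.923, 0.386, -0.001], [0.0, -0.004, -1.0]]
ft_force: [0.7, -0.4, -1.5]
t 14.6 pos [ 0.5229 -0.1001  0.2882] yaw 22.7 q1 -24 q6 -46 f [ 0.7 -0.4 -1.5] w 0.041
tilt [-0.003 -0.001]
shift [0.     0.0004 0.0662] rows 2 each [0.     0.0002 0.0331]
turn z 0.000 (same gripper-half: -3.142, 3.142)
```

```bash
python3 -m jog '[[0,0,0,0,0,0.025,20],[0,0,0,0,0,0.025,20],[0,0,0,0,0,0.012,20],[0,0,0,0,0,0.003,20],[0,0,0,0,0,0,20]]' | sed -n 2,4p
python3 -m jog '[[0,0,0,0,0,0.002,20],[0,0,0,0,0,0,20]]' | sed -n 2,4p
python3 -m jog '[[0,0,0,0,0,0.002,20],[0,0,0,0,0,0,20]]' | sed -n 2,4p
python3 -m jog '[[0,0,0,0,0,0.001,20],[0,0,0,0,0,0,20]]' | sed -n 2,4p
```

```text
position: [0.5231, -0.0998, 0.2236]
tool_rot: [[-0.387, 0.922, -0.003], [0.922, 0.387, -0.002], [-0.0, -0.003, -1.0]]
ft_force: [0.1, 1.1, -0.7]
position: [0.5229, -0.0999, 0.2211]
tool_rot: [[-0.386, 0.923, -0.003], [0.923, 0.386, -0.001], [0.0, -0.004, -1.0]]
ft_force: [-0.3, -0.8, -0.9]
position: [0.5228, -0.0999, 0.2187]
tool_rot: [[-0.386, 0.923, -0.004], [0.923, 0.386, -0.001], [0.001, -0.004, -1.0]]
ft_force: [1.0, 0.4, -0.5]
position: [0.5228, -0.0999, 0.2178]
tool_rot: [[-0.386, 0.923, -0.004], [0.923, 0.386, -0.001], [0.0, -0.004, -1.0]]
ft_force: [-0.7, 0.5, -1.0]
```

```bash
for i in 1; do :; done
python3 -m jog '[[0,0,0,0,0,0.001,20],[0,0,0,0,0,0,20],[0,0,0,0,0,0,20]]' | sed -n 2,4p
python3 -m jog '[[0,0,0,0,0,0.001,20],[0,0,0,0,0,0,20],[0,0,0,0,0,0,20]]' | sed -n 2,4p
```

```text
position: [0.5228, -0.0999, 0.2169]
tool_rot: [[-0.386, 0.923, -0.004], [0.923, 0.386, -0.001], [0.0, -0.004, -1.0]]
ft_force: [-0.4, 0.7, -1.1]
position: [0.5229, -0.1, 0.2163]
tool_rot: [[-0.386, 0.923, -0.003], [0.923, 0.386, -0.002], [-0.0, -0.003, -1.0]]
ft_force: [-1.2, 0.4, 5.3]
```

```bash
python3 -m jog '[[0,0,0,0,0,0,60],[0,0,0,0,0,0,70],[0,0,0,0,0,0,70],[0,0,0,0,0,-0.02,70],[0,0,0,0,0,-0.04,75],[0,0,0,0,0,-0.04,90],[0,0,0,0,0,0,90]]' | sed -n 2,5p
python3 plan.py 0.511 0.409 0.20 31
```

```text
position: [0.5239, -0.1, 0.3186]
tool_rot: [[-0.386, 0.923, 0.002], [0.923, 0.386, -0.004], [-0.004, 0.0, -1.0]]
ft_force: [-0.1, 0.9, 0.0]
grip_width: 0.0767
t 17.6 pos [ 0.5239 -0.1     0.3186] yaw 22.7 q1 -23 q6 -46 f [-0.1  0.9  0. ] w 0.077
tilt [ 0.002 -0.004]
shift [0.475  0.1845 0.1168] rows 10 each [0.0475 0.0184 0.0117]
turn z -0.145 (same gripper-half: -3.287, 2.997)
```

```bash
python3 -m jog '[[0,0,0,0.0475,0.0184,0,90],[0,0,0,0.0475,0.0184,0,90],[0,0,0,0.0475,0.0184,0,90],[0,0,0,0.0475,0.0184,0.01,90],[0,0,0,0.0475,0.0184,0.015,90],[0,0,0,0.0475,0.0184,0.015,90],[0,0,0,0.0475,0.0184,0.015,90],[0,0,0,0.0475,0.0184,0.02,90],[0,0,0,0.0475,0.0184,0.02,90],[0,0,0,0.0475,0.0184,0.02,90]]' | sed -n 2,4p
python3 -m jog '[[0,0,-0.145,0,0,0,90],[0,0,0,0,0,0,90],[0,0,0,0,0,0,90]]' | sed -n 2,4p
python3 plan.py 0.511 0.409 0.055 31
python3 -c "
from meas import *
report()
v=V('scene'); cv2.imwrite('pics/s2.png',cv2.resize(v.im[150:300,200:470,::-1],None,fx=2.9,fy=2.9))
g=v.mask((18,110,80),(32,255,255))
for c,a,_ in v.blobs(g,15): print('gold',c,a,v.ray(c,.09)[0],v.ray(c,.255)[0])"
```

```text
position: [0.5087, 0.4108, 0.1984]
tool_rot: [[-0.386, 0.923, -0.005], [0.923, 0.386, -0.002], [0.0, -0.006, -1.0]]
ft_force: [-0.4, -0.3, 0.9]
position: [0.5094, 0.4088, 0.2002]
tool_rot: [[-0.512, 0.859, -0.004], [0.859, 0.512, -0.001], [0.001, -0.004, -1.0]]
ft_force: [-0.1, -0.1, 0.2]
t 19.2 pos [0.5094 0.4088 0.2002] yaw 30.8 q1 28 q6 -2 f [-0.1 -0.1  0.2] w 0.077
tilt [-0.004 -0.001]
shift [-0.0007  0.0021  0.1452] rows 3 each [-0.0002  0.0007  0.0484]
turn z -0.003 (same gripper-half: -3.145, 3.138)
top red px [370.0, 226.5] area 105 ang 143.1 r 0.126
top red px [400.8, 242.2] area 93 ang -171.9 r 0.152
top yellow px [433.2, 200.7] area 71 ang -97.5 r 0.130
top blue px [376.8, 160.1] area 71 ang 23.0 r 0.127
top green px [364.4, 233.0] area 45 ang 142.7 r 0.151
scene red px [349.5, 244.2] area 135 ang 142.9 r 0.130
scene yellow px [443.4, 270.7] area 148 ang -98.2 r 0.124
scene yellow px [450.0, 273.3] area 9 ang -95.9 r 0.138
scene green px [339.2, 250.6] area 69 ang 142.9 r 0.154
gold [430.8, 119.3] 68 [1.42660304 0.27127647 0.09      ] [1.05644851 0.07816727 0.255     ]
gol
[... 168 characters left out ...]
85 0.255     ]
gold [247.7, 179.7] 100 [0.50709726 0.41190834 0.09      ] [0.36496364 0.18392497 0.255     ]
gold [372.2, 203.7] 239 [0.70571358 0.03476599 0.09      ] [ 0.51432668 -0.09969285  0.255     ]
gold [444.0, 271.4] 235 [ 0.61062027 -0.27003864  0.09      ] [ 0.4428148  -0.32891142  0.255     ]
gold [172.4, 299.1] 16 [0.09010935 0.11124032 0.09      ] [ 0.05138124 -0.04218279  0.255     ]
gold [413.2, 334.9] 674 [ 0.40272571 -0.31901274  0.09      ] [ 0.28647436 -0.36574082  0.255     ]
gold [122.1, 319.2] 18 [-0.01087969  0.13418242  0.09      ] [-0.02456434 -0.02492992  0.255     ]
gold [409.3, 382.3] 184 [ 0.31249242 -0.37097116  0.09      ] [ 0.2186173  -0.40481449  0.255     ]
```

View pics/s2.png

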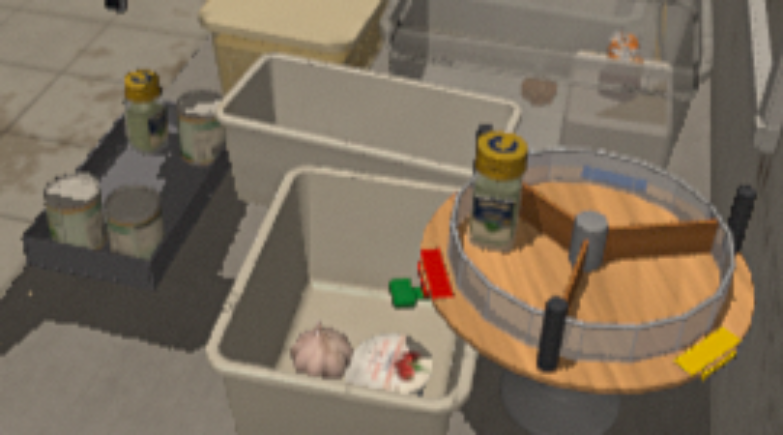

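```bash
python3 -m jog '[[0,0,0,0,0.001,0.04,90],[0,0,0,0,0,0.04,90],[0,0,0,0,0,0.04,90],[0,0,0,0,0,0.025,90],[0,0,0,0,0,0,90]]' 40| sed -n 2,4p
python3 -m jog '[[0,0,0,0,0,0,20],[0,0,0,0,0,0,20],[0,0,0,0,0,0,20],[0,0,0,0,0,0,20]]' 40
python3 -m jog '[[0,0,0,0,0,-0.02,20],[0,0,0,0,0,-0.05,20],[0,0,0,0,0,-0.06,20],[0,0,0,0,0,-0.06,20],[0,0,0,0,0,-0.05,20],[0,0,0,0,0,0,20]]' 40
python3 plan.py 0.4756 -0.1621 0.295 -7.3
```

```text
position: [0.509, 0.4089, 0.0538]
tool_rot: [[-0.514, 0.858, -0.007], [0.858, 0.514, -0.003], [0.001, -0.007, -1.0]]
ft_force: [-0.2, 0.3, -0.7]
time_s: 20.48
position: [0.5104, 0.41, 0.0573]
tool_rot: [[-0.515, 0.857, -0.001], [0.857, 0.515, 0.0], [0.001, -0.001, -1.0]]
ft_force: [-0.6, -0.4, 5.5]
grip_width: 0.0434
gripper_force: 40.2
time_s: 21.22
position: [0.5111, 0.4103, 0.3006]
tool_rot: [[-0.515, 0.857, 0.005], [0.857, 0.515, 0.003], [0.001, 0.006, -1.0]]
ft_force: [0.2, 0.0, -1.7]
grip_width: 0.0429
gripper_force: 41.2
t 21.2 pos [0.5111 0.4103 0.3006] yaw 31.0 q1 28 q6 -3 f [ 0.2  0.  -1.7] w 0.043
tilt [0.005 0.003]
shift [-0.4724 -0.3252  0.0034] rows 11 each [-0.0429 -0.0296  0.0003]
turn z 0.668 (same gripper-half: -2.473, 3.810)
```

```bash
python3 -m jog '[[0,0,0,-0.0429,-0.0296,-0.007,20],[0,0,0,-0.0429,-0.0296,-0.007,20],[0,0,0,-0.0429,-0.0296,-0.007,20],[0,0,0,-0.0429,-0.0296,-0.007,20],[0,0,0,-0.0429,-0.0296,-0.006,20],[0,0,0,-0.0429,-0.0296,0,20],[0,0,0,-0.0429,-0.0296,0,20],[0,0,0,-0.0429,-0.0296,0,20],[0,0,0,-0.0429,-0.0296,0,20],[0,0,0,-0.0429,-0.0296,0,20]]' | sed -n 2,4p
python3 -m jog '[[0,0,0,-0.0434,-0.0292,0,20],[0,0,0.167,0,0,0,20],[0,0,0.167,0,0,0,20],[0,0,0.167,0,0,0,20],[0,0,0.167,0,0,0,20],[0,0,0,0,0,0,20],[0,0,0,0,0,0,20]]' | sed -n 2,4p
python3 plan.py 0.4756 -0.1621 0.222 -7.3
```

```text
position: [0.4771, -0.1117, 0.3292]
tool_rot: [[-0.515, 0.857, -0.005], [0.857, 0.515, -0.0], [0.002, -0.005, -1.0]]
ft_force: [0.4, 0.1, -0.5]
position: [0.475, -0.1623, 0.3297]
tool_rot: [[0.124, 0.992, -0.004], [0.992, -0.124, -0.001], [-0.001, -0.004, -1.0]]
ft_force: [0.9, -0.2, -1.6]
t 23.4 pos [ 0.475  -0.1623  0.3297] yaw -7.1 q1 -32 q6 -25 f [ 0.9 -0.2 -1.6] w 0.043
tilt [-0.004 -0.001]
shift [0.0004 0.0011 0.1077] rows 2 each [0.0002 0.0005 0.0538]
turn z 0.004 (same gripper-half: -3.138, 3.145)
```

```bash
python3 -m jog '[[0,0,0,0,0.001,0.04,20],[0,0,0,0,0,0.035,20],[0,0,0,0,0,0.02,20],[0,0,0,0,0,0.01,20],[0,0,0,0,0,0.002,20],[0,0,0,0,0,0,20],[0,0,0,0,0,0,20]]' | sed -n 2,4p
python3 -m jog '[[0,0,0,0,0,0.001,20],[0,0,0,0,0,0,20],[0,0,0,0,0,0,20]]' | sed -n 2,4p
python3 -m jog '[[0,0,0,0,0,0.001,20],[0,0,0,0,0,0,20],[0,0,0,0,0,0,20]]' | sed -n 2,4p
```

```text
position: [0.476, -0.1628, 0.2238]
tool_rot: [[0.126, 0.992, -0.003], [0.992, -0.126, -0.002], [-0.002, -0.002, -1.0]]
ft_force: [-1.1, -0.6, -0.1]
position: [0.4757, -0.1627, 0.2221]
tool_rot: [[0.127, 0.992, -0.004], [0.992, -0.127, -0.001], [-0.002, -0.004, -1.0]]
ft_force: [0.2, -0.3, -0.8]
position: [0.4757, -0.1627, 0.2211]
tool_rot: [[0.127, 0.992, -0.004], [0.992, -0.127, -0.001], [-0.002, -0.004, -1.0]]
ft_force: [-0.1, -0.4, -1.2]
```

```bash
python3 -m jog '[[0,0,0,0,0,0.002,20],[0,0,0,0,0,0,20],[0,0,0,0,0,0,20]]' | sed -n 2,4p
python3 -m jog '[[0,0,0,0,0,0.001,20],[0,0,0,0,0,0,20],[0,0,0,0,0,0,20]]' | sed -n 2,4p
python3 -m jog '[[0,0,0,0,0,0.001,20],[0,0,0,0,0,0,20],[0,0,0,0,0,0,20]]' | sed -n 2,4p
```

```text
position: [0.4757, -0.1627, 0.2191]
tool_rot: [[0.127, 0.992, -0.004], [0.992, -0.127, -0.001], [-0.002, -0.004, -1.0]]
ft_force: [-0.1, 0.4, -1.9]
position: [0.4758, -0.1628, 0.2183]
tool_rot: [[0.127, 0.992, -0.003], [0.992, -0.127, -0.001], [-0.002, -0.003, -1.0]]
ft_force: [0.2, -0.2, 2.0]
position: [0.4759, -0.163, 0.2182]
tool_rot: [[0.127, 0.992, -0.002], [0.992, -0.127, -0.003], [-0.003, -0.002, -1.0]]
ft_force: [-0.5, -0.6, 8.7]
```

```bash
python3 -m jog '[[0,0,0,0,0,0,60],[0,0,0,0,0,0,70],[0,0,0,0,0,0,70],[0,0,0,0,0,-0.02,70],[0,0,0,0,0,-0.04,70],[0,0,0,0,0,-0.04,40],[0,0,0,0,0,0,40]]' | sed -n 2,5p
python3 plan.py 0.5686 -0.045 0.30 -7
python3 - <<'E'
from meas import *
v=V("scene"); g=v.mask((18,110,80),(32,255,255))
for c,a,_ in v.blobs(g,50): print("gold",c,a,v.ray(c,.255)[0].round(3))
E
```

```text
position: [0.4768, -0.163, 0.3196]
tool_rot: [[0.127, 0.992, 0.001], [0.992, -0.127, -0.004], [-0.004, 0.002, -1.0]]
ft_force: [0.1, 1.0, -1.0]
grip_width: 0.0344
t 27.0 pos [ 0.4768 -0.163   0.3196] yaw -7.3 q1 -32 q6 -25 f [ 0.1  1.  -1. ] w 0.034
tilt [ 0.001 -0.004]
shift [0.1287 0.0761 0.0192] rows 3 each [0.0429 0.0254 0.0064]
turn z -0.005 (same gripper-half: -3.146, 3.137)
gold [430.8, 119.0] 70 [1.059 0.08  0.255]
gold [294.9, 166.1] 100 [0.498 0.154 0.255]
gold [371.7, 204.4] 198 [ 0.511 -0.101  0.255]
gold [383.6, 224.9] 242 [ 0.471 -0.166  0.255]
gold [444.0, 271.4] 233 [ 0.443 -0.329  0.255]
gold [412.9, 334.0] 716 [ 0.287 -0.364  0.255]
gold [409.3, 382.5] 187 [ 0.218 -0.405  0.255]
```

```bash
python3 -m jog '[[0,0,0,0.0429,0.0254,0.0064,40],[0,0,0,0.0429,0.0254,0.0064,40],[0,0,0,0.0429,0.0254,0.0064,40],[0,0,0,0,0,0,40],[0,0,0,0,0,0.04,40],[0,0,0,0,0,0.04,40],[0,0,0,0,0,0.015,40],[0,0,0,0,0,0,40]]' | sed -n 2,4p
python3 fit.py
python3 -m jog '[[0,0,-0.025,0,-0.0032,0,40],[0,0,-0.025,0,-0.0032,0,40],[0,0,-0.025,0,-0.0032,0,40],[0,0,-0.05,-0.0002,-0.0064,0,40],[0,0,-0.05,-0.0002,-0.0064,0,40],[0,0,-0.05,-0.0002,-0.0064,0,40],[0,0,-0.05,-0.0002,-0.0064,0,40],[0,0,-0.05,-0.0002,-0.0064,0,40],[0,0,-0.05,-0.0002,-0.0064,0,40],[0,0,-0.05,-0.0002,-0.0064,0,40]]' | sed -n 4p
python3 fit.py
```

```text
position: [0.5672, -0.0452, 0.2021]
tool_rot: [[0.127, 0.992, -0.005], [0.992, -0.127, -0.001], [-0.001, -0.005, -1.0]]
ft_force: [0.2, -0.3, 0.7]
t 28.025 z 0.20205874906339702 r 0.1276 ang 83.6 yaw -7.3 f [ 0.2 -0.3  0.7] w 0.034182335711363386 q6 -9.07721680069959
ft_force: [0.9, 1.2, -0.1]
t 29.275 z 0.20308297124621247 r 0.1288 ang 107.7 yaw 17.2 f [ 0.9  1.2 -0.1] w 0.03414476458142471 q6 -35.80338419566184
```

```bash
python3 -m jog '[[0,0,-0.05,-0.0002,-0.0064,0,40],[0,0,-0.05,-0.0002,-0.0064,0,40],[0,0,-0.05,-0.0002,-0.0064,0,40],[0,0,-0.05,-0.0002,-0.0064,0,40],[0,0,-0.05,-0.0002,-0.0064,0,40],[0,0,-0.05,-0.0002,-0.0064,0,40],[0,0,-0.05,-0.0002,-0.0064,0,40],[0,0,-0.05,-0.0002,-0.0064,0,40],[0,0,-0.05,-0.0002,-0.0064,0,40],[0,0,-0.05,-0.0002,-0.0064,0,40]]' | sed -n 4p
python3 fit.py
python3 -m jog '[[0,0,-0.05,-0.0002,-0.0064,0,40],[0,0,-0.05,-0.0002,-0.0064,0,40],[0,0,-0.05,-0.0002,-0.0064,0,40],[0,0,-0.05,-0.0002,-0.0064,0,40],[0,0,-0.05,-0.0002,-0.0064,0,40],[0,0,-0.05,-0.0002,-0.0064,0,40],[0,0,-0.05,-0.0002,-0.0064,0,40],[0,0,-0.05,-0.0002,-0.0064,0,40],[0,0,-0.05,-0.0002,-0.0064,0,40],[0,0,-0.05,-0.0002,-0.0064,0,40]]' | sed -n 4p
python3 fit.py
python3 -c "
from meas import *
report()"
```

```text
ft_force: [1.4, -0.9, -1.8]
t 30.525 z 0.20315401936710337 r 0.1291 ang 136.3 yaw 45.9 f [ 1.4 -0.9 -1.8] w 0.03398199276216742 q6 -70.54551745811527
ft_force: [1.0, 1.4, -0.5]
t 31.775 z 0.20332124016618597 r 0.1291 ang 164.7 yaw 74.5 f [ 1.   1.4 -0.5] w 0.03364907475634472 q6 -107.36626190546137
top red px [399.3, 245.0] area 24 ang -174.1 r 0.160
top yellow px [405.0, 157.9] area 55 ang -18.9 r 0.131
top blue px [354.9, 203.0] area 79 ang 101.4 r 0.125
top green px [364.5, 232.6] area 42 ang 142.5 r 0.150
scene red px [407.4, 278.7] area 169 ang -139.5 r 0.125
scene red px [408.2, 284.8] area 46 ang -139.6 r 0.142
scene green px [339.2, 250.7] area 65 ang 143.0 r 0.154
```

```bash
python3 -m jog '[[0,0,-0.04,-0.0002,-0.0064,0,40],[0,0,-0.04,-0.0003,-0.0064,0,40],[0,0,-0.04,-0.0004,-0.0064,0,40],[0,0,-0.04,-0.0004,-0.0064,0,40],[0,0,-0.04,-0.0005,-0.0064,0,40],[0,0,-0.04,-0.0006,-0.0064,0,40],[0,0,-0.04,-0.0006,-0.0064,0,40],[0,0,-0.04,-0.0007,-0.0064,0,40],[0,0,-0.04,-0.0007,-0.0064,0,40],[0,0,-0.04,-0.0008,-0.0064,0,40]]' | sed -n 4p
python3 fit.py
python3 -m jog '[[0,0,-0.03,-0.0008,-0.0064,0,40],[0,0,-0.03,-0.0009,-0.0064,0,40],[0,0,-0.03,-0.001,-0.0064,0,40],[0,0,-0.02,-0.0006,-0.0032,0,40],[0,0,-0.01,-0.0006,-0.0032,0,40],[0,0,0,0,0,0,40],[0,0,0,0,0,0,40]]' | sed -n 4p
python3 fit.py
python3 -c "
from meas import *
report()"
```

```text
ft_force: [-1.7, 1.3, -0.7]
t 33.125 z 0.20322307905302808 r 0.1287 ang -166.9 yaw 97.3 f [-1.7  1.3 -0.7] w 0.03397939363926081 q6 -136.77648611887085
ft_force: [-1.0, -0.8, 0.3]
t 34.0 z 0.20320743260067006 r 0.1286 ang -155.2 yaw 104.2 f [-1.  -0.8  0.3] w 0.03431684889555723 q6 -145.2279402698146
top yellow px [377.3, 159.7] area 79 ang 22.1 r 0.128
top blue px [369.8, 226.3] area 80 ang 142.7 r 0.126
top green px [364.7, 232.8] area 49 ang 142.8 r 0.150
scene red px [443.6, 271.6] area 178 ang -99.1 r 0.126
scene blue px [349.8, 243.4] area 98 ang 141.6 r 0.128
scene green px [339.2, 250.6] area 69 ang 142.9 r 0.154
```

```bash
python3 -m jog '[[0,0,0,0,0.006,-0.02,45],[0,0,0,0,0,-0.05,50],[0,0,0,0,0,-0.05,80],[0,0,0.16,0,0,0,90],[0,0,0.16,0,0,0,90],[0,0,0.16,0,0,0,90],[0,0,0.16,0,0,0,90],[0,0,0.16,0,0,0,90],[0,0,0.16,0,0,0,90],[0,0,0.16,0,0,0,90]]' | sed -n 2,4p
python3 -m jog '[[0,0,0.16,0,0,0,90],[0,0,0,0,0,0,90]]' | sed -n 2,4p
python3 plan.py 0.42 0.05 0.30 31
python3 - <<'E'
from meas import *
report()
v=V("top"); m=v.mask((0,0,150),(40,55,255)); m[:190]=0; m[285:]=0; m[:,:205]=0; m[:,285:]=0
for c,a,_ in v.blobs(m,20): print("white",c,a,v.ray(c,.072)[0].round(4))
cv2.imwrite("pics/t3.png",cv2.resize(v.im[140:290,190:450,::-1],None,fx=3,fy=3))
E
```

```text
position: [0.4351, -0.22, 0.3232]
tool_rot: [[-0.639, 0.77, -0.004], [0.77, 0.639, -0.001], [0.001, -0.004, -1.0]]
ft_force: [0.1, 0.1, -1.1]
position: [0.4351, -0.22, 0.3232]
tool_rot: [[-0.514, 0.858, -0.004], [0.858, 0.514, -0.001], [0.001, -0.004, -1.0]]
ft_force: [0.6, 0.5, 0.1]
t 35.6 pos [ 0.4351 -0.22    0.3232] yaw 30.9 q1 -41 q6 -72 f [0.6 0.5 0.1] w 0.077
tilt [-0.004 -0.001]
shift [0.2394 0.1258 0.0229] rows 5 each [0.0479 0.0252 0.0046]
turn z -0.002 (same gripper-half: -3.143, 3.140)
top yellow px [377.2, 159.8] area 80 ang 22.3 r 0.128
top blue px [369.8, 226.2] area 79 ang 142.6 r 0.125
top green px [364.6, 232.8] area 48 ang 142.7 r 0.150
scene red px [443.0, 270.9] area 151 ang -98.8 r 0.124
scene red px [446.0, 276.4] area 19 ang -102.0 r 0.139
scene blue px [349.1, 241.3] area 73 ang 138.3 r 0.129
scene blue px [351.7, 250.6] area 9 ang 152.7 r 0.131
scene green px [339.3, 250.5] area 70 ang 142.8 r 0.153
white [271.7, 205.2] 618 [0.5335 0.2296 0.072 ]
white [236.5, 199.7] 175 [0.5526 0.352  0.072 ]
white [270.8, 271.2] 767 [0.3083 0.229  0.072 ]
white [264.3, 247.4] 193 [0.3883 0.2525 0.072 ]
white [246.7, 257.5] 188 [0.3541 0.3117 0.072 ]
```

View pics/t3.png

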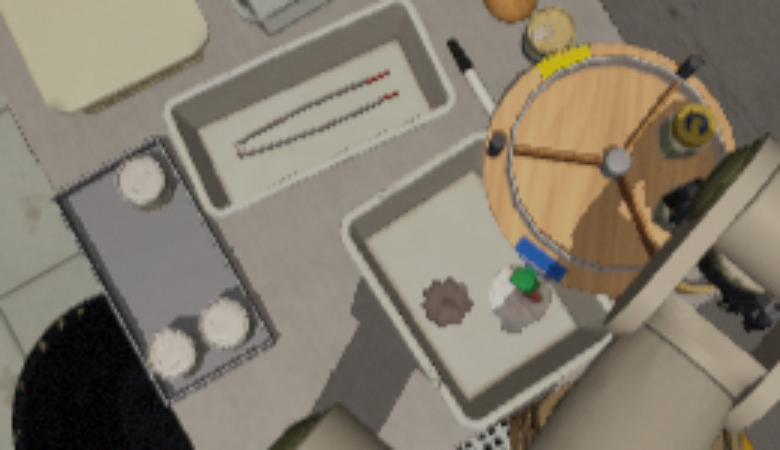

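```bash
python3 plan.py 0.3885 0.253 0.16 31
```

```text
t 35.8 pos [ 0.4351 -0.22    0.3231] yaw 31.0 q1 -41 q6 -72 f [0.3 0.6 0.2] w 0.077
tilt [-0.004 -0.001]
shift [0.4294 0.2042 0.1628] rows 10 each [0.0429 0.0204 0.0163]
turn z -0.000 (same gripper-half: -3.142, 3.141)
```

```bash
python3 -m jog '[[0,0,0,0.0429,0.0204,0,100],[0,0,0,0.0429,0.0204,0,100],[0,0,0,0.0429,0.0204,0,100],[0,0,0,0.0429,0.0204,0.01,100],[0,0,0,0.0429,0.0204,0.02,100],[0,0,0,0.0429,0.0204,0.025,100],[0,0,0,0.0429,0.0204,0.025,100],[0,0,0,0.0429,0.0204,0.025,100],[0,0,0,0.0429,0.0204,0.025,100],[0,0,0,0.0429,0.0204,0.03,100]]' | sed -n 2,4p
python3 -m jog '[[0,0,0,0,0,0,100],[0,0,0,0,0,0,100]]' | sed -n 2,4p
python3 plan.py 0.3885 0.253 0.045 31
```

```text
position: [0.3898, 0.2544, 0.1623]
tool_rot: [[-0.514, 0.858, -0.002], [0.858, 0.514, -0.001], [0.001, -0.002, -1.0]]
ft_force: [0.9, 0.8, -0.4]
position: [0.3901, 0.2525, 0.1631]
tool_rot: [[-0.514, 0.858, -0.003], [0.858, 0.514, -0.001], [0.001, -0.003, -1.0]]
ft_force: [-0.3, 0.4, 0.3]
t 37.2 pos [0.3901 0.2525 0.1631] yaw 30.9 q1 18 q6 -13 f [-0.3  0.4  0.3] w 0.085
tilt [-0.003 -0.001]
shift [ 0.0012 -0.0007  0.1181] rows 3 each [ 0.0004 -0.0002  0.0394]
turn z -0.002 (same gripper-half: -3.143, 3.140)
```

```bash
python3 -m jog '[[0,0,0,0.001,-0.001,0.04,100],[0,0,0,0,0,0.04,100],[0,0,0,0,0,0.025,100],[0,0,0,0,0,0.013,100],[0,0,0,0,0,0,100]]' 40| sed -n 2,4p
python3 -m jog '[[0,0,0,0,0,0,40],[0,0,0,0,0,0,40],[0,0,0,0,0,0,40],[0,0,0,0,0,0,40]]' 40
python3 -m jog '[[0,0,0,0,0,-0.02,40],[0,0,0,0,0,-0.04,40],[0,0,0,0,0,-0.06,40],[0,0,0,0,0,-0.06,40],[0,0,0,0,0,-0.06,40],[0,0,0,0,0,-0.02,40],[0,0,0,0,0,0,40]]' 40
python3 plan.py 0.523 -0.1035 0.29 23.5
```

```text
position: [0.3886, 0.2524, 0.045]
tool_rot: [[-0.512, 0.859, -0.004], [0.859, 0.512, -0.001], [0.001, -0.004, -1.0]]
ft_force: [0.4, 0.0, 0.4]
time_s: 38.38
position: [0.3885, 0.253, 0.0459]
tool_rot: [[-0.513, 0.859, -0.002], [0.859, 0.513, -0.001], [0.0, -0.002, -1.0]]
ft_force: [-1.2, -3.6, 7.2]
grip_width: 0.0561
gripper_force: 41.3
time_s: 39.25
position: [0.3891, 0.2533, 0.306]
tool_rot: [[-0.513, 0.859, -0.001], [0.859, 0.513, -0.0], [0.0, -0.001, -1.0]]
ft_force: [0.4, 0.0, -3.1]
grip_width: 0.0562
gripper_force: 43.8
t 39.2 pos [0.3891 0.2533 0.306 ] yaw 30.8 q1 18 q6 -12 f [ 0.4  0.  -3.1] w 0.056
tilt [-0.001 -0.   ]
shift [-0.375  -0.0679  0.016 ] rows 7 each [-0.0536 -0.0097  0.0023]
turn z 0.128 (same gripper-half: -3.014, 3.270)
```

```bash
python3 -m jog '[[0,0,0,-0.0417,-0.0075,0,40],[0,0,0,-0.0417,-0.0075,0,40],[0,0,0,-0.0417,-0.0075,0,40],[0,0,0,-0.0417,-0.0075,0,40],[0,0,0,-0.0417,-0.0075,0,40],[0,0,0,-0.0417,-0.0075,0,40],[0,0,0,-0.0417,-0.0075,0,40],[0,0,0,-0.0417,-0.0075,0,40],[0,0,0.128,-0.0414,-0.0079,0,40],[0,0,0,0,0,0,40]]' | sed -n 2,4p
python3 plan.py 0.5233 -0.1031 0.215 23.5
```

```text
position: [0.523, -0.1058, 0.3022]
tool_rot: [[-0.395, 0.919, -0.008], [0.919, 0.395, 0.0], [0.003, -0.007, -1.0]]
ft_force: [-0.3, -0.3, -3.0]
t 40.5 pos [ 0.523  -0.1058  0.3022] yaw 23.3 q1 -24 q6 -47 f [-0.3 -0.3 -3. ] w 0.056
tilt [-0.008  0.   ]
shift [0.002  0.002  0.0871] rows 2 each [0.001  0.001  0.0436]
turn z -0.004 (same gripper-half: -3.146, 3.138)
```

```bash
python3 -m jog '[[0,0,0,0,0,0.03,40],[0,0,0,0,0,0.03,40],[0,0,0,0,0,0.02,40],[0,0,0,0,0,0.01,40],[0,0,0,0,0,0.003,40],[0,0,0,0,0,0,40],[0,0,0,0,0,0,40]]' | sed -n 2,4p
python3 plan.py 0.5233 -0.1031 0.207 23.5
```

```text
position: [0.5228, -0.1038, 0.2123]
tool_rot: [[-0.399, 0.917, -0.003], [0.917, 0.399, -0.002], [-0.0, -0.003, -1.0]]
ft_force: [-0.4, -0.1, -1.6]
t 41.4 pos [ 0.5228 -0.1038  0.2123] yaw 23.5 q1 -24 q6 -47 f [-0.4 -0.1 -1.6] w 0.056
tilt [-0.003 -0.002]
shift [0.0004 0.0008 0.0053] rows 1 each [0.0004 0.0008 0.0053]
turn z 0.000 (same gripper-half: -3.142, 3.142)
```

```bash
python3 -m jog '[[0,0,0,0,0,0.002,40],[0,0,0,0,0,0,40],[0,0,0,0,0,0,40]]' | sed -n 2,4p
python3 -m jog '[[0,0,0,0,0,0.002,40],[0,0,0,0,0,0,40],[0,0,0,0,0,0,40]]' | sed -n 2,4p
python3 -m jog '[[0,0,0,0,0,0.001,40],[0,0,0,0,0,0,40],[0,0,0,0,0,0,40]]' | sed -n 2,4p
```

```text
position: [0.5225, -0.1038, 0.2097]
tool_rot: [[-0.399, 0.917, -0.004], [0.917, 0.399, -0.001], [0.0, -0.004, -1.0]]
ft_force: [0.3, -0.6, -1.8]
position: [0.5225, -0.1037, 0.2076]
tool_rot: [[-0.399, 0.917, -0.004], [0.917, 0.399, -0.001], [0.001, -0.004, -1.0]]
ft_force: [0.9, 0.2, -1.3]
position: [0.5226, -0.1038, 0.207]
tool_rot: [[-0.399, 0.917, -0.003], [0.917, 0.399, -0.001], [-0.0, -0.003, -1.0]]
ft_force: [-1.5, -0.4, 2.6]
```

```bash
python3 -m jog '[[0,0,0,0,0,0.0005,85],[0,0,0,0,0,0,85],[0,0,0,0,0,0,85],[0,0,0,0,0,-0.02,85],[0,0,0,0,0,-0.04,85],[0,0,0,0,0,-0.04,100],[0,0,0,0,0,0,100]]' | sed -n 2,5p
python3 plan.py 0.354 0.313 0.16 31
```

```text
position: [0.5237, -0.1039, 0.309]
tool_rot: [[-0.399, 0.917, 0.002], [0.917, 0.399, -0.004], [-0.004, 0.0, -1.0]]
ft_force: [0.8, -1.1, -0.8]
grip_width: 0.0855
t 43.4 pos [ 0.5237 -0.1039  0.309 ] yaw 23.5 q1 -24 q6 -47 f [ 0.8 -1.1 -0.8] w 0.086
tilt [ 0.002 -0.004]
shift [0.4506 0.0106 0.1472] rows 9 each [0.0501 0.0012 0.0164]
turn z -0.131 (same gripper-half: -3.273, 3.011)
```

```bash
python3 -m jog '[[0,0,0,0.045,0.001,0,100],[0,0,0,0.045,0.001,0,100],[0,0,0,0.045,0.001,0,100],[0,0,0,0.045,0.001,0.01,100],[0,0,0,0.045,0.001,0.02,100],[0,0,0,0.045,0.001,0.02,100],[0,0,0,0.045,0.001,0.02,100],[0,0,0,0.045,0.001,0.025,100],[0,0,0,0.045,0.001,0.025,100],[0,0,0,0.0456,0.0016,0.027,100]]' | sed -n 2,4p
python3 -m jog '[[0,0,-0.131,0,0,0,100],[0,0,0,0,0,0,100],[0,0,0,0,0,0,100]]' | sed -n 2,4p
python3 plan.py 0.354 0.313 0.046 31
python3 - <<'E'
from meas import *
report()
v=V("scene"); cv2.imwrite("pics/s4.png",cv2.resize(v.im[150:300,200:470,::-1],None,fx=2.9,fy=2.9))
E
```

```text
position: [0.3514, 0.3148, 0.1579]
tool_rot: [[-0.399, 0.917, -0.004], [0.917, 0.399, -0.002], [0.0, -0.005, -1.0]]
ft_force: [0.3, 0.3, 1.0]
position: [0.3526, 0.3133, 0.1592]
tool_rot: [[-0.512, 0.859, -0.004], [0.859, 0.512, -0.001], [0.001, -0.004, -1.0]]
ft_force: [-0.1, 0.0, 0.3]
t 45.0 pos [0.3526 0.3133 0.1592] yaw 30.8 q1 27 q6 -4 f [-0.1  0.   0.3] w 0.086
tilt [-0.004 -0.001]
shift [-0.0011  0.0015  0.1132] rows 3 each [-0.0004  0.0005  0.0377]
turn z -0.003 (same gripper-half: -3.145, 3.138)
top red px [433.2, 201.2] area 80 ang -98.2 r 0.131
top red px [400.8, 242.2] area 93 ang -171.9 r 0.152
top yellow px [377.2, 159.8] area 79 ang 22.3 r 0.128
top blue px [369.8, 226.2] area 79 ang 142.6 r 0.125
top green px [364.6, 232.8] area 48 ang 142.7 r 0.150
scene red px [443.7, 271.6] area 179 ang -99.0 r 0.126
scene blue px [349.7, 243.6] area 101 ang 142.0 r 0.129
scene green px [339.2, 250.6] area 69 ang 142.9 r 0.154
```

View pics/s4.png

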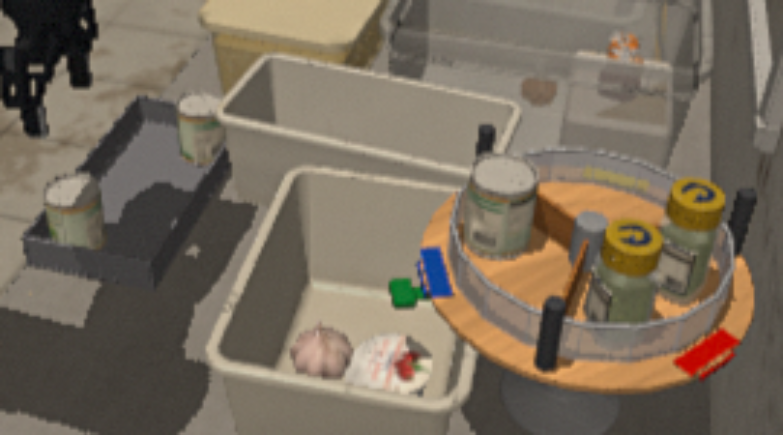

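```bash
python3 -m jog '[[0,0,0,-0.001,0.001,0.04,100],[0,0,0,0,0,0.04,100],[0,0,0,0,0,0.022,100],[0,0,0,0,0,0.012,100],[0,0,0,0,0,0,100]]' 40| sed -n 2,4p
python3 -m jog '[[0,0,0,0,0,0,40],[0,0,0,0,0,0,40],[0,0,0,0,0,0,40],[0,0,0,0,0,0,40]]' 40
python3 -m jog '[[0,0,0,0,0,-0.02,40],[0,0,0,0,0,-0.04,40],[0,0,0,0,0,-0.06,40],[0,0,0,0,0,-0.06,40],[0,0,0,0,0,-0.06,40],[0,0,0,0,0,-0.055,40],[0,0,0,0,0,0,40]]' 40
python3 plan.py 0.4789 -0.1607 0.335 -8.7
```

```text
position: [0.3535, 0.3131, 0.0452]
tool_rot: [[-0.514, 0.858, -0.004], [0.858, 0.514, -0.001], [0.001, -0.004, -1.0]]
ft_force: [0.9, 0.0, 0.8]
time_s: 46.28
position: [0.3537, 0.3134, 0.0463]
tool_rot: [[-0.515, 0.857, -0.002], [0.857, 0.515, -0.0], [0.001, -0.002, -1.0]]
ft_force: [-1.6, -1.5, 5.6]
grip_width: 0.0561
gripper_force: 41.5
time_s: 47.15
position: [0.355, 0.3139, 0.3443]
tool_rot: [[-0.515, 0.857, 0.004], [0.857, 0.515, 0.003], [0.0, 0.005, -1.0]]
ft_force: [-0.0, 0.1, -3.3]
grip_width: 0.0561
gripper_force: 43.9
t 47.1 pos [0.355  0.3139 0.3443] yaw 31.0 q1 27 q6 -4 f [-0.   0.1 -3.3] w 0.056
tilt [0.004 0.003]
shift [-0.4706 -0.1384  0.0085] rows 9 each [-0.0523 -0.0154  0.0009]
turn z 0.693 (same gripper-half: -2.449, 3.835)
```

```bash
python3 -m jog '[[0,0,0,-0.0471,-0.0138,0,40],[0,0,0,-0.0471,-0.0138,0,40],[0,0,0,-0.0471,-0.0138,0,40],[0,0,0,-0.0471,-0.0138,0,40],[0,0,0,-0.0471,-0.0138,0,40],[0,0,0,-0.0471,-0.0138,0,40],[0,0,0,-0.0471,-0.0138,0,40],[0,0,0,-0.0471,-0.0138,0,40],[0,0,0,-0.0471,-0.0138,0,40],[0,0,0,-0.0471,-0.0138,0,40]]' | sed -n 2,4p
python3 -m jog '[[0,0,0.173,0,0,0,40],[0,0,0.173,0,0,0,40],[0,0,0.173,0,0,0,40],[0,0,0.173,0,0,0,40],[0,0,0,0,0,0.03,40],[0,0,0,0,0,0,40],[0,0,0,0,0,0,40]]' | sed -n 2,4p
python3 plan.py 0.4789 -0.1607 0.212 -8.7
```

```text
position: [0.4785, -0.1626, 0.3391]
tool_rot: [[-0.515, 0.857, -0.006], [0.857, 0.515, 0.0], [0.003, -0.005, -1.0]]
ft_force: [0.4, 0.3, -2.4]
position: [0.4787, -0.1613, 0.3108]
tool_rot: [[0.15, 0.989, -0.004], [0.989, -0.15, -0.001], [-0.002, -0.003, -1.0]]
ft_force: [-0.3, -0.3, -2.5]
t 49.3 pos [ 0.4787 -0.1613  0.3108] yaw -8.6 q1 -32 q6 -23 f [-0.3 -0.3 -2.5] w 0.056
tilt [-0.004 -0.001]
shift [0.0008 0.0005 0.0988] rows 2 each [0.0004 0.0002 0.0494]
turn z 0.001 (same gripper-half: -3.141, 3.143)
```

```bash
python3 -m jog '[[0,0,0,0,0,0.03,40],[0,0,0,0,0,0.03,40],[0,0,0,0,0,0.02,40],[0,0,0,0,0,0.012,40],[0,0,0,0,0,0.006,40],[0,0,0,0,0,0,40],[0,0,0,0,0,0,40]]' | sed -n 2,4p
python3 -m jog '[[0,0,0,0,0,0.002,40],[0,0,0,0,0,0,40],[0,0,0,0,0,0,40]]' | sed -n 2,4p
python3 -m jog '[[0,0,0,0,0,0.001,40],[0,0,0,0,0,0,40],[0,0,0,0,0,0,40]]' | sed -n 2,4p
python3 -m jog '[[0,0,0,0,0,0.001,40],[0,0,0,0,0,0,40],[0,0,0,0,0,0,40]]' | sed -n 2,4p
```

```text
position: [0.4786, -0.1616, 0.2131]
tool_rot: [[0.15, 0.989, -0.003], [0.989, -0.15, -0.002], [-0.002, -0.002, -1.0]]
ft_force: [0.0, -0.2, -2.3]
position: [0.4783, -0.1614, 0.2105]
tool_rot: [[0.15, 0.989, -0.004], [0.989, -0.15, -0.001], [-0.002, -0.003, -1.0]]
ft_force: [-0.4, -0.1, -1.9]
position: [0.4783, -0.1614, 0.2094]
tool_rot: [[0.15, 0.989, -0.004], [0.989, -0.15, -0.001], [-0.002, -0.004, -1.0]]
ft_force: [-0.3, 0.6, -1.1]
position: [0.4783, -0.1614, 0.2084]
tool_rot: [[0.15, 0.989, -0.004], [0.989, -0.15, -0.001], [-0.002, -0.004, -1.0]]
ft_force: [0.8, 0.2, -1.1]
```

```bash
python3 -m jog '[[0,0,0,0,0,0.0015,40],[0,0,0,0,0,0,40],[0,0,0,0,0,0,40]]' | sed -n 2,4p
python3 -m jog '[[0,0,0,0,0,0,85],[0,0,0,0,0,0,85],[0,0,0,0,0,0,85],[0,0,0,0,0,-0.02,85],[0,0,0,0,0,-0.04,85],[0,0,0,0,0,-0.04,60],[0,0,0,0,0,0,40]]' | sed -n 2,5p
python3 plan.py 0.4347 -0.221 0.30 104
python3 - <<'E'
from meas import *
report()
v=V("scene"); cv2.imwrite("pics/s5.png",cv2.resize(v.im[150:300,200:470,::-1],None,fx=2.9,fy=2.9))
E
```

```text
position: [0.4784, -0.1615, 0.2074]
tool_rot: [[0.15, 0.989, -0.003], [0.989, -0.15, -0.002], [-0.002, -0.003, -1.0]]
ft_force: [-1.5, 0.6, 5.4]
position: [0.4794, -0.1617, 0.3095]
tool_rot: [[0.15, 0.989, 0.001], [0.989, -0.15, -0.004], [-0.004, 0.002, -1.0]]
ft_force: [-0.3, -1.2, -0.5]
grip_width: 0.0367
t 52.5 pos [ 0.4794 -0.1617  0.3095] yaw -8.6 q1 -32 q6 -23 f [-0.3 -1.2 -0.5] w 0.037
tilt [ 0.001 -0.004]
shift [-0.0653 -0.0353  0.0097] rows 2 each [-0.0327 -0.0177  0.0049]
turn z -1.966 (same gripper-half: -5.108, 1.176)
top yellow px [377.3, 159.7] area 78 ang 22.1 r 0.128
top blue px [367.3, 224.3] area 52 ang 138.0 r 0.126
top green px [364.7, 232.9] area 46 ang 142.9 r 0.150
scene red px [443.1, 270.9] area 154 ang -98.7 r 0.124
scene red px [446.5, 276.0] area 25 ang -101.2 r 0.138
scene blue px [349.2, 242.4] area 16 ang 140.0 r 0.129
scene blue px [350.8, 250.2] area 12 ang 151.9 r 0.132
scene green px [339.0, 250.7] area 63 ang 143.0 r 0.154
```

View pics/s5.png

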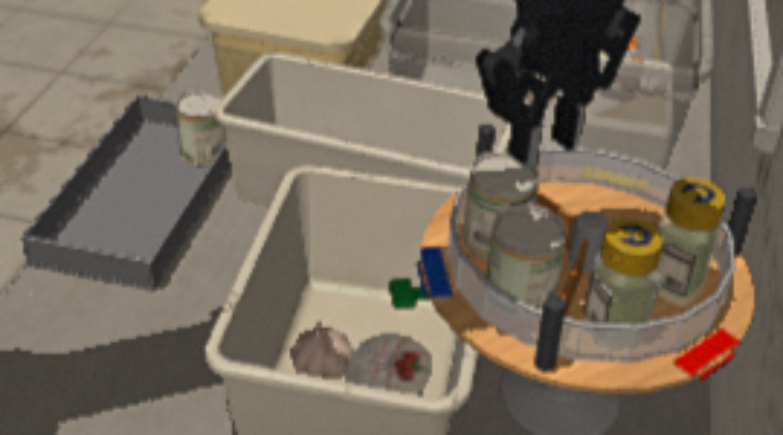

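```bash
python3 -m jog '[[0,0,0,-0.0327,-0.0177,0,40],[0,0,0,-0.0327,-0.0177,0,40],[0,0,-0.179,0,0,0,40],[0,0,-0.179,0,0,0,40],[0,0,-0.179,0,0,0,40],[0,0,-0.179,0,0,0,40],[0,0,-0.179,0,0,0,40],[0,0,-0.179,0,0,0,40],[0,0,-0.179,0,0,0,40],[0,0,-0.179,0,0,0,40]]' | sed -n 2,4p
python3 -m jog '[[0,0,-0.179,0,0,0,40],[0,0,-0.179,0,0,0,40],[0,0,-0.176,0,0,0,40],[0,0,0,0,0,0,40],[0,0,0,0,0,0,40]]' | sed -n 2,4p
python3 plan.py 0.4347 -0.221 0.204 104
```

```text
position: [0.4336, -0.2204, 0.3058]
tool_rot: [[-0.96, 0.28, -0.006], [0.28, 0.96, 0.001], [0.006, -0.001, -1.0]]
ft_force: [-0.2, 0.4, -0.4]
position: [0.4337, -0.2206, 0.3066]
tool_rot: [[-0.971, -0.238, -0.005], [-0.238, 0.971, -0.0], [0.005, 0.001, -1.0]]
ft_force: [-1.7, -0.7, -0.1]
t 54.5 pos [ 0.4337 -0.2206  0.3066] yaw 103.8 q1 -41 q6 -145 f [-1.7 -0.7 -0.1] w 0.034
tilt [-0.005 -0.   ]
shift [-0.0013 -0.0008  0.1025] rows 2 each [-0.0007 -0.0004  0.0513]
turn z -0.004 (same gripper-half: -3.145, 3.138)
```

```bash
python3 -m jog '[[0,0,0,0,0,0.04,40],[0,0,0,0,0,0.04,40],[0,0,0,0,0,0.022,40],[0,0,0,0,0,0,40],[0,0,0,0,0,0,40]]' | sed -n 2,4p
python3 fit.py
python3 -m jog '[[0,0,0.02,0.0004,0.0032,0,40],[0,0,0.02,0.0004,0.0032,0,40],[0,0,0.02,0.0004,0.0032,0,40],[0,0,0.04,0.0007,0.0064,0,40],[0,0,0.04,0.0006,0.0064,0,40],[0,0,0.04,0.0005,0.0064,0,40],[0,0,0.04,0.0004,0.0064,0,40],[0,0,0.04,0.0003,0.0064,0,40],[0,0,0.04,0.0002,0.0064,0,40],[0,0,0.04,0.0002,0.0064,0,40]]' | sed -n 4p
python3 fit.py
```

```text
position: [0.4338, -0.2211, 0.2061]
tool_rot: [[-0.971, -0.241, -0.003], [-0.241, 0.971, -0.002], [0.003, -0.001, -1.0]]
ft_force: [0.6, -0.3, 0.5]
t 55.175 z 0.20608763902614086 r 0.1289 ang -157.6 yaw 103.9 f [ 0.6 -0.3  0.5] w 0.03412308781106737 q6 -144.75009324266193
ft_force: [-0.9, -1.9, -0.6]
t 56.425 z 0.20523514305213061 r 0.1290 ang 177.9 yaw 84.4 f [-0.9 -1.9 -0.6] w 0.03403615127155388 q6 -120.65113375772204
```

```bash
python3 -m jog '[[0,0,0.05,0.0002,0.0064,0,40],[0,0,0.05,0.0002,0.0064,0,40],[0,0,0.05,0.0002,0.0064,0,40],[0,0,0.05,0.0002,0.0064,0,40],[0,0,0.05,0.0002,0.0064,0,40],[0,0,0.05,0.0002,0.0064,0,40],[0,0,0.05,0.0002,0.0064,0,40],[0,0,0.05,0.0002,0.0064,0,40],[0,0,0.05,0.0002,0.0064,0,40],[0,0,0.05,0.0002,0.0064,0,40]]' | sed -n 4p
python3 fit.py
python3 -m jog '[[0,0,0.05,0.0002,0.0064,0,40],[0,0,0.05,0.0002,0.0064,0,40],[0,0,0.05,0.0002,0.0064,0,40],[0,0,0.05,0.0002,0.0064,0,40],[0,0,0.05,0.0002,0.0064,0,40],[0,0,0.05,0.0002,0.0064,0,40],[0,0,0.05,0.0002,0.0064,0,40],[0,0,0.05,0.0002,0.0064,0,40],[0,0,0.05,0.0002,0.0064,0,40],[0,0,0.05,0.0002,0.0064,0,40]]' | sed -n 4p
python3 fit.py
```

```text
ft_force: [-1.9, -0.2, 0.7]
t 57.675 z 0.20506176870114096 r 0.1288 ang 149.4 yaw 55.7 f [-1.9 -0.2  0.7] w 0.03415473856330364 q6 -84.0549966966548
ft_force: [-2.6, -0.7, 1.1]
t 58.925 z 0.2048211645873138 r 0.1284 ang 120.8 yaw 27.1 f [-2.6 -0.7  1.1] w 0.034350677859627914 q6 -48.01875890579102
```

```bash
python3 -m jog '[[0,0,0.05,0.0002,0.0064,0,40],[0,0,0.05,0.0002,0.0064,0,40],[0,0,0.05,0.0002,0.0064,0,40],[0,0,0.05,0.0002,0.0064,0,40],[0,0,0.05,0.0002,0.0064,0,40],[0,0,0.05,0.0002,0.0064,0,40],[0,0,0.05,0.0002,0.0064,0,40],[0,0,0.05,0.0002,0.0064,0,40],[0,0,0.05,0.0002,0.0064,0,40],[0,0,0.05,0.0002,0.0064,0,40]]' | sed -n 4p
python3 -m jog '[[0,0,0.04,0.0002,0.0051,0,40],[0,0,0.03,0.0001,0.0038,0,40],[0,0,0.02,0.0001,0.0026,0,40],[0,0,0,0,0,0,40],[0,0,0,0,0,0,40]]' | sed -n 4p
python3 fit.py
python3 -c "
from meas import *
report()"
```

```text
ft_force: [-1.3, -0.6, 1.2]
ft_force: [0.3, -0.6, -1.0]
t 60.8 z 0.20443526823650768 r 0.1275 ang 86.9 yaw -6.6 f [ 0.3 -0.6 -1. ] w 0.033974400973493496 q6 -9.9807129781131
top red px [378.8, 231.9] area 46 ang 157.9 r 0.127
top red px [400.8, 242.2] area 93 ang -171.9 r 0.152
top yellow px [433.6, 195.5] area 71 ang -90.0 r 0.131
top blue px [378.8, 158.0] area 11 ang 19.1 r 0.131
scene red px [351.0, 248.5] area 143 ang 149.6 r 0.130
scene yellow px [447.3, 267.4] area 154 ang -91.1 r 0.124
scene yellow px [452.1, 271.5] area 15 ang -92.5 r 0.138
scene green px [339.2, 250.6] area 73 ang 142.9 r 0.154
```

```bash
python3 -m jog '[[0,0,0.044,0.0002,0.0056,0,40],[0,0,0.044,0.0002,0.0056,0,40],[0,0,0.034,0.0002,0.0044,0,40],[0,0,0,0,0,0,40],[0,0,0,0,0,0,40]]' | sed -n 4p
python3 fit.py
python3 -c "
from meas import *
report()"
```

```text
ft_force: [0.2, -0.4, -0.0]
t 61.525 z 0.20436055010445275 r 0.1275 ang 79.9 yaw -13.5 f [ 0.2 -0.4 -0. ] w 0.03375854055311567 q6 -2.744343883410375
top red px [374.4, 229.5] area 41 ang 150.7 r 0.126
top red px [400.8, 242.2] area 93 ang -171.9 r 0.152
top yellow px [433.2, 201.1] area 71 ang -98.1 r 0.131
scene red px [349.4, 244.1] area 136 ang 142.7 r 0.130
scene yellow px [443.2, 271.3] area 154 ang -99.1 r 0.125
scene yellow px [449.8, 273.7] area 9 ang -96.5 r 0.138
scene green px [339.2, 250.7] area 71 ang 143.0 r 0.154
```

```bash
python3 -m jog '[[0,0,0,0,-0.005,0,40],[0,0,0,0,0,-0.03,42],[0,0,0,0,0,-0.05,42],[0,0,0,0,0,-0.05,42],[0,0,0,0.05,0,0,42],[0,0,0,0.05,-0.01,0,42],[0,0,0,0.05,-0.02,0,42],[0,0,0,0.05,-0.02,0,42],[0,0,0,0,0,0,42]]' | sed -n 2,4p
python3 - <<'E'
from meas import *
report()
v=V("scene"); a=cv2.resize(v.im[150:350,200:470,::-1],None,fx=2.9,fy=2.9); cv2.imwrite("pics/s6.png",a)
t=V("top"); cv2.imwrite("pics/t6.png",cv2.resize(t.im[140:290,190:450,::-1],None,fx=3,fy=3))
E
```

```text
position: [0.5682, 0.1642, 0.3343]
tool_rot: [[0.23, 0.973, -0.004], [0.973, -0.23, -0.001], [-0.002, -0.004, -1.0]]
ft_force: [0.1, -1.0, 0.4]
top red px [369.8, 226.3] area 106 ang 142.7 r 0.126
top red px [400.8, 242.2] area 93 ang -171.9 r 0.152
top yellow px [433.2, 200.9] area 75 ang -97.8 r 0.130
top blue px [377.0, 160.0] area 71 ang 22.7 r 0.127
top green px [364.4, 233.0] area 45 ang 142.7 r 0.151
scene red px [349.6, 244.0] area 127 ang 142.6 r 0.129
scene yellow px [443.2, 270.9] area 147 ang -98.6 r 0.124
scene yellow px [449.9, 273.5] area 8 ang -96.2 r 0.138
scene green px [339.1, 250.5] area 71 ang 142.8 r 0.154
```

View pics/s6.png

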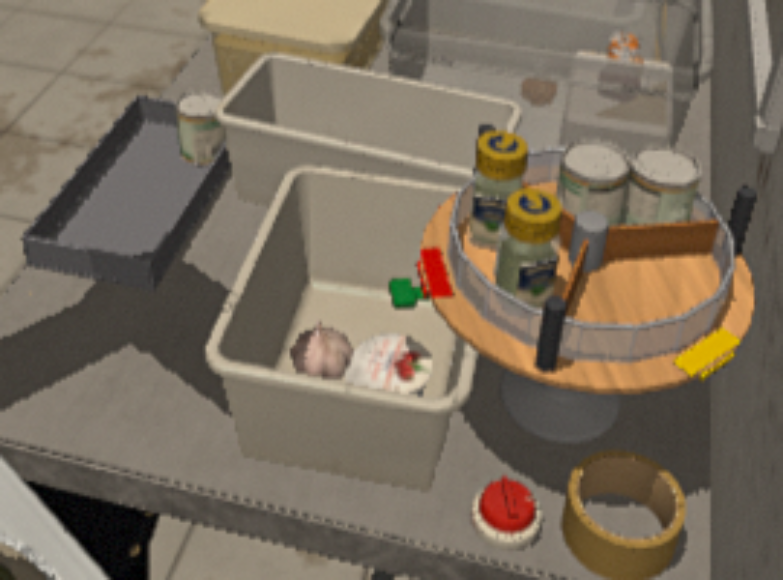

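View pics/t6.png

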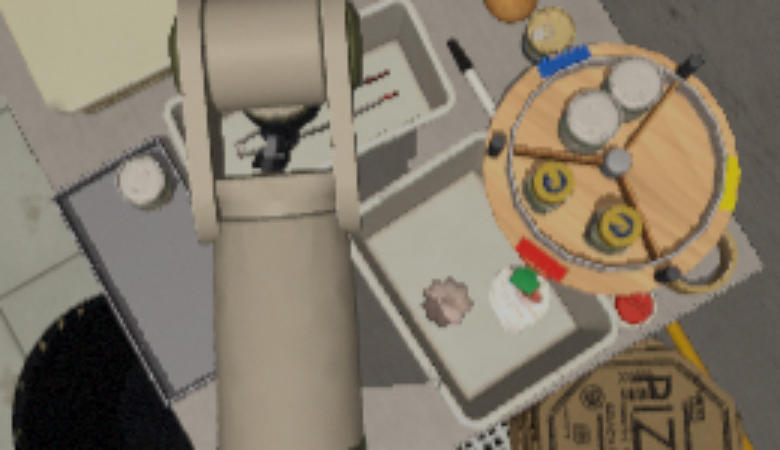

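Both views show two jars upright in the red bay with its red strip at the green pointer (142.7° against 142.7°). Two tins stand in the blue bay and the third is in the crate. The timer and tape have not moved. The gripper is clear of everything, so I am handing the job in.

```bash
python3 -c "
from rig import job
print(job.close_job())"
```

```text
the job is handed in; nothing more can be done
None
```

The job is handed in: both jars that were there stand upright in the red bay squarely facing the pointer, two tins are upright in the blue bay with the third left in the crate, the timer and tape have not moved, and the arm never went near the blue tin, though I did not pick it out in the pictures.

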